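# Wedge a rocking bedside crate level

### The job

The bedside crate rocks on two of its feet and leans over to its left or right corner. Slide the timber wedge, thin end first and flat on the deck, in under the foot at the low corner and ease it further until the ball of the level on top comes to rest centred between its two marks, then let go so that the wedge alone carries that corner. Push slowly and gently: do not shove the crate along, do not handle the crate or the level, and upset nothing that stands on it.

Things in the scene. Friction and masses are not known exactly. Their poses are not given: they have to be found in the camera images.
- crate: Blue plastic crate, 320 mm square, with a pine board on top (upper face 150 mm above the deck). It stands cornerwise. Origin: on the deck under its middle; x axis to its far corner, y axis to its left corner; corners 222 mm from the middle. Loose, about 3.5 kg loaded. It rocks on its near and far feet, about its x axis; the left and right feet are short, and it leans to the heavier side.
- corner_left (a point): Point on the crate's underside, 183 mm from its middle along its +y; 22 mm above the deck when the crate is level. A stuck-on black dome foot, 50 mm across, underside of 40 mm radius, sits within 15 mm of this point along y (just where is unknown). It ends 4 to 8 mm (unknown) above the deck when level and stands on the deck when the crate leans left.
- corner_right (a point): The same on the right, 183 mm along the crate's -y, with a foot of its own unknown place (within 15 mm) and shortness (4 to 8 mm). The lower of the two corners is the one to lift; its foot bears with about 3 to 8 N, and a slow push of 5 to 14 N takes the wedge in; over 18 N on the foot is too hard.
- ball (a joint): 15 mm steel ball in the clear tube of the ball level. Its value is 8.3 x (metres rolled from the middle), and the ball rolls 0.4 mm per 0.001 rad of lean along the tube: 0 is centred, positive: rolled towards the crate's left corner, which is then low. Two black marks lie 10 mm either side of the middle; centred means within 1.3 mm (value 0.0108). It takes about a second to settle.
- level_mid (a point): Middle of the white ball level, 12 mm above its underside; 112 x 28 x 31 mm, it lies on the pine board along the crate's y axis. Its y axis runs along the tube.
- wedge_grip (a point): Grip point of the timber wedge, on its centre line, 25 mm from its thick end, 10 mm above its flat underside. 160 mm long, 40 mm wide, 29 mm thick at one end tapering evenly to 2 mm at the thin end, which is 135 mm from here along its x axis. z axis up. Loose, 70 g, pale wood, friction about 0.6. It lies on the plank deck (the work surface) left or right of the crate.
- wedge: The same timber wedge; origin on its underside below the grip point.
- medicine_box: Grey plastic medicine box with a tilt-out bin in front, 110 x 110 x 130 mm, about 0.9 kg, on the low side of the board. Origin: centre of its underside.
- mug: White ceramic mug, 80 mm across, 92 mm tall, at the board's far corner. Origin: centre of its underside.
- bowl: Small white plastic bowl, 104 mm across, 45 mm tall, on the high side of the board. Origin: centre of its underside.
- torch: Black torch, 110 mm long, 33 mm across, press button in its tail, lying at the board's near corner. Origin: under its middle.
- hair_grip: Steel hair grip, 62 x 8 x 4 mm, lying on the board. Origin: under its middle.
- offcut: Plain rectangular timber offcut, 100 x 42 x 22 mm, on the deck on the side where the wedge is not. Not needed. Origin: centre of its underside.
- level: The ball level; origin at the centre of its underside.
There are look-alikes about, which are no part of the job. Of the things that look like the level, the middle-sized one is meant.

How it is judged:
On the way:
1. the wedge's thin end is under the foot of the low corner and has begun to lift it (contact force between wedge and crate above 1 N and ((y of corner_left in the frame of wedge_grip between -0.018 and 0.018 m and x of corner_left in the frame of wedge_grip between 0.03 and 0.15 m) or (y of corner_right in the frame of wedge_grip between -0.018 and 0.018 m and x of corner_right in the frame of wedge_grip between 0.03 and 0.15 m))), for 0.1 s.
At the end, for the whole second after the job is handed in: The wedge lies flat under the foot of the left or right corner and carries it (over 1 N); the ball rests within 1.3 mm of centre, between its marks; the crate's middle is within 20 mm of where it stood; all at rest and let go (all of step 1 and value of joint ball between -0.0108 and 0.0108 rad and linear speed of each of crate, wedge below 0.01 m/s and angle between wedge_grip's own z axis and vertical below 0.05 rad and distance of crate from where it was at the start of the episode below 0.02 m); the robot touches nothing.
It fails at once if the crate is shoved along by more than 25 mm (distance of crate from where it was at the start of the episode above 0.025 m).
It fails at once if the wedge is driven against the crate with more than 18 N (contact force between wedge and crate above 18 N).
It fails at once if the robot handles or presses on the crate (over 4 N) (contact force between any of the arm, the fingers and crate above 4 N).
It fails at once if the level is shifted (distance of level_mid from where it was at the start of the episode above 0.025 m or contact force between any of the arm, the fingers and level above 1 N).
It fails at once if the medicine box, mug, bowl, torch or hair grip is upset or shifted by more than 35 mm (distance of any of medicine_box, mug, bowl, torch, hair_grip from where it was at the start of the episode above 0.035 m).
It also fails if it takes over 72 s, if anything falls off the work surface, if the arm or the gripper's body presses on something with over 40 N, if the wrist force passes 120 N, or if a joint passes its speed limit or range.

### The arm

A 6-joint arm with a two-finger parallel gripper is mounted at the origin on the work surface. World frame = base frame: x ahead of the robot, y to its left, z up, the work surface at z = 0. Lengths are in m, angles in rad, forces in N, time in s.
With the tool pointing down it reaches from about 0.25 to 0.8 m from the base axis. Payload 3.9 kg.
Tool frame: the origin (TCP) lies at the very end of the fingers, on their centre line; the grasp point (between the pads) lies env.tcp_to_grasp behind it (env.tcp_to_grasp is the distance from the TCP to the grasp point, in m); z points along the fingers, y is the line along which they close (so a half turn about z gives the same grasp; the last joint's range is limited). The gripper opens to 85 mm and grips with 20 to 120 N. Pads are 22 mm wide; open, the fingers measure 114 mm over their backs; the gripper's body (76 mm by 85 mm) begins 54 mm behind the grasp point. The pads swing forward as they close: fully open they stand 13 mm farther back than shut.
Start: joints at [1.299, 0.26, -0.138, 1.173, 0, 1.571], TCP at [0.141, 0.506, 0.231] pointing down, gripper open.
Joint ranges: [-2.78, 2.78], [-0.83, 1.72], [-1.28, 1.37], [-1.9, 2.12], [-1.57, 1.48], [-3.14, 3.14]. Speed limits (rad/s): [2.57, 2.57, 3.14, 3.14, 3.14, 3.14].

### API

Orientations are given as a rotation vector (axis times angle).
In Python, from cell import env gives the robot as it stands.
- The arm moves only by the shell command python3 -m jog 'ROWS'. ROWS is JSON, a list of rows, each an object with "jaw": the finger opening in m, from 0 to 0.0854; "slide": the shift along the world's x, y, z in m, a list of three; "rotation": the turn, a rotation vector about the world's x, y, z in degrees, a list of three. In form: [{"jaw": jaw, "slide": [tx, ty, tz], "rotation": [rx, ry, rz]}, ...]. A call has 1 to 8 rows; each row shifts and turns the commanded pose from where the row before left it; what a row does not reach is not made up. A row lasts 1/10 s, in which the tool goes at most 50 mm and 8.59 degrees, less where a joint would pass 70% of its speed; a pose out of reach is approached as far as the arm can. A call with a gripper value outside its range is refused whole. The fingers move at their own pace and stop on an object; the grip force is fixed at half the most. Time passes only in rows, so rows that do not move let the fingers close. It gives the time, the measured TCP pose, the force, the opening and the grip force at its end, in the units of the state.
- env.sense(): the state, without advancing time (a new reading comes with each control period).
- env.grab_frame(name): name is "side" or "top" or "wrist"; returns a dict with "image" (384x512x3 uint8, blue, green, red), "mtx" (3x3 intrinsics, pixels), "distortion" ([k1, k2, p1, p2, k3] as OpenCV has them; the pictures are not rectified), "eye" and "orientation" of the camera in the world. Camera axes: x right, y down, z forward; pixel columns grow to the right and rows downward; lengths in m; the calibration is good to about 2 mm. A picture is of the moment at which its call begins. There is no depth.
- env.close_job(): hands the job in; it is judged then, once.
The state is a dict: "t": time; "joint_positions": joint angles; "qd": joint speeds; "joint_torque": joint torques, N m; "tool_pos": TCP position; "tcp_rot": TCP orientation; "ft_force": force on the tool from outside, world axes, zero at the start; "wrist_torque": the same for the moment, N m; "opening": finger opening in m; "gripper_force": force on a finger pad.
Only numpy, scipy, OpenCV 4.12 (cv2) and the standard library are available. Lean on these libraries where they do the work, as an engineer would, in place of code of your own. Each camera call takes 0.05 s, during which the arm holds its last target. There are 200 camera calls.

## Working session

There is one attempt and no reset: what is moved stays moved. The work goes in short steps, Python scripts to look and compute and a shell command to move; the robot and the scene stay as the last step left them, time stands still between calls to the robot, and variables do not carry over. Pictures are saved under pics/ and viewed, at most 10 in all, crops included, and the job is handed in when it is done.

```bash
ls; mkdir -p pics; cat > h.py <<'E'
import numpy as np, cv2
from cell import env
from scipy.spatial.transform import Rotation as R
def grab(n,save=None):
    f=env.grab_frame(n)
    if save: cv2.imwrite('pics/'+save,f['image'])
    return f
def rot(f):
    o=np.array(f['orientation'],float)
    return o if o.shape==(3,3) else R.from_rotvec(o).as_matrix()
def ray(f,uv):
    p=cv2.undistortPoints(np.array(uv,float).reshape(-1,1,2),np.array(f['mtx']),np.array(f['distortion'])).reshape(-1,2)
    d=np.c_[p,np.ones(len(p))]@rot(f).T
    return np.array(f['eye']),d
def onz(f,uv,z):
    e,d=ray(f,uv); return e+d*((z-e[2])/d[:,2])[:,None]
def proj(f,P):
    Rm=rot(f); rv=cv2.Rodrigues(Rm.T)[0]; t=-Rm.T@np.array(f['eye'])
    return cv2.projectPoints(np.array(P,float).reshape(-1,3),rv,t,np.array(f['mtx']),np.array(f['distortion']))[0].reshape(-1,2)
E
python3 - <<'E'
from h import *
ims=[]
for n in ['top','side','wrist']:
    f=grab(n,n+'0.png'); print(n,f['eye'],f['orientation'],np.array(f['mtx']).tolist())
print(env.sense(), env.tcp_to_grasp)
E
```

```text
pics
top [0.31303368 0.01263891 1.3457484 ] [-2.14429907  2.19516657 -0.08564514] [[428.6582829286003, 0.0, 243.28331366076816], [0.0, 428.6582829286003, 189.74663664048933], [0.0, 0.0, 1.0]]
side [1.03055689 0.0062744  1.03508626] [-1.8596177  -1.91790023  0.56925689] [[439.2086005932826, 0.0, 257.83291119066587], [0.0, 439.2086005932826, 189.3258598179903], [0.0, 0.0, 1.0]]
wrist [0.06963401 0.52472662 0.37433972] [2.30212    1.75042138 0.25968285] [[298.33584128205035, 0.0, 256.02744172590894], [0.0, 298.33584128205035, 190.98696934711808], [0.0, 0.0, 1.0]]
{'t': 0.15, 'joint_positions': array([ 1.29897999e+00,  2.60546170e-01, -1.39085074e-01,  1.17270838e+00,
       -1.47577271e-05,  1.57083048e+00]), 'qd': array([ 5.21680689e-05, -2.92241858e-03,  4.69654958e-03, -1.27828459e-03,
       -2.01424104e-03, -3.24439142e-04]), 'joint_torque': array([-1.60547923e-03, -4.06005478e+01,  2.54166484e+01,  1.26840791e-02,
       -1.38137871e-04, -1.64864269e-05]), 'tool_pos': array([0.14081411, 0.50520933, 0.23064461]), 'tcp_rot': array([-4.25681550e-01, -3.11242222e+00,  2.40484874e-03]), 'ft_force': array([ 0.33748987, -0.16023176, -0.49216136]), 'wrist_torque': array([ 0.01158922,  0.01325171, -0.00620047]), 'gripper_force': 0.0, 'opening': 0.08498104246559789} 0.0187
```

View pics/top0.png

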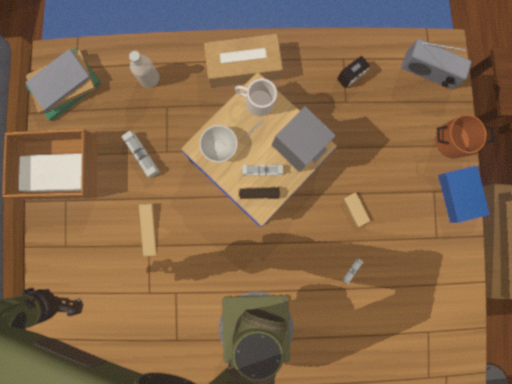

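View pics/side0.png

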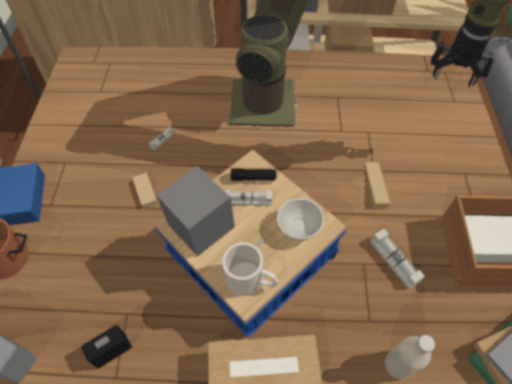

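Top view: the crate has corners at about (260,77), (183,150), (335,147) and (262,222). The level is at (263,170) and the medicine box sits on the right, so right is the low side. The wedge is the long pale piece at (148,230) on the left. The offcut is at (357,210) on the right, near the path in.

```bash
python3 - <<'E'
from h import *
a=cv2.imread('pics/top0.png')[70:270,130:390]; cv2.imwrite('pics/top0c.png',cv2.resize(a,None,fx=3,fy=3,interpolation=cv2.INTER_CUBIC))
b=cv2.imread('pics/side0.png')
w=cv2.resize(b[155:215,350:410],None,fx=6,fy=6,interpolation=cv2.INTER_CUBIC)
l=cv2.resize(b[170:230,215:275],None,fx=6,fy=6,interpolation=cv2.INTER_CUBIC)
cv2.imwrite('pics/sidec.png',np.hstack([w,l]))
E
```

```text
(no output)
```

View pics/top0c.png

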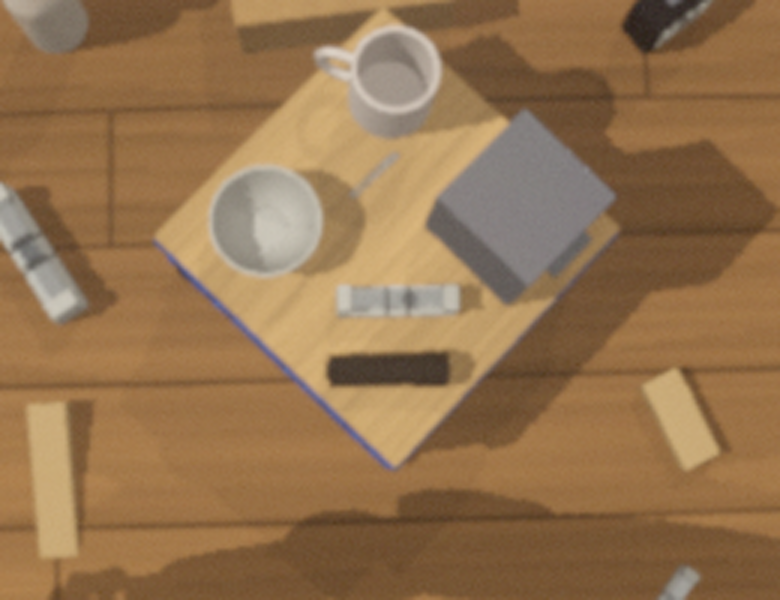

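View pics/sidec.png

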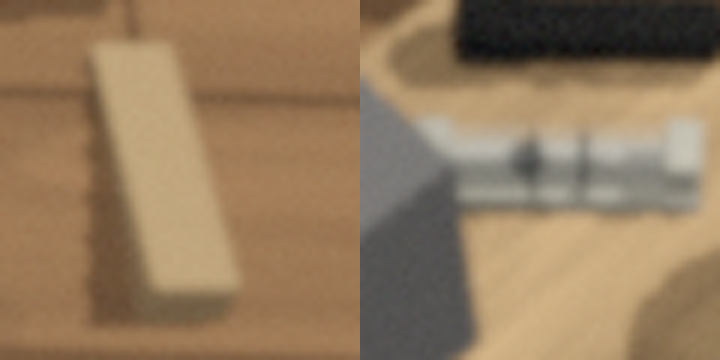

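The ball sits near the right mark, at crop (409,300) against the level middle at (398,300), so the right corner is low. The wedge's thick end faces +x: its end face shows in the side view, and in the top crop the thick end is at (47,403) and the thin end at (58,556).

```bash
python3 - <<'E'
from h import *
f=grab('top')
c=lambda p:[[130+(x+.5)/3-.5,70+(y+.5)/3-.5] for x,y in p]
th=onz(f,c([(27,404),(67,402)]),.029); tn=onz(f,c([(39,557),(78,555)]),.002)
T=th.mean(0);N=tn.mean(0);d=(N-T)[:2];print('thick',T,'thin',N,'len',np.linalg.norm(d),'yaw',np.degrees(np.arctan2(d[1],d[0])))
print('grip',T[:2]+d/np.linalg.norm(d)*.025)
far,near=onz(f,c([(387,8),(393,469)]),.15); L=onz(f,c([(154,240)]),.155)[0]; Rr=onz(f,c([(620,230)]),.145)[0]
print(far,near,L,Rr); print('mid',(far+near)/2,(L+Rr)/2)
a=(far-near)[:2]; b=(L-Rr)[:2]
print('yaws',np.degrees(np.arctan2(a[1],a[0])),np.degrees(np.arctan2(-b[0],b[1])),np.linalg.norm(a),np.linalg.norm(b))
o=onz(f,c([(642,385),(680,368),(720,452),(687,470)]),.022);print('offcut',o[:,:2].tolist())
mb=onz(f,c([(525,110),(615,197),(510,305),(428,230)]),.28);print('box',mb[:,:2].tolist())
s=env.sense(); M=R.from_rotvec(s['tcp_rot']).as_matrix();print(M); w=grab('wrist','wrist0b.png')
print('cam in tool',M.T@(np.array(w['eye'])-s['tool_pos']),rot(w)[:,2])
E
```

```text
thick [0.39510391 0.33141601 0.029     ] thin [0.23585625 0.32699317 0.002     ] len 0.15930906972068376 yaw -178.40911512906325
grip [0.37011355 0.33072194]
[ 0.76225701 -0.02756913  0.15      ] [ 0.31890433 -0.0211342   0.15      ] [0.5389232  0.19844921 0.155     ] [ 0.53973271 -0.24337552  0.145     ]
mid [ 0.54058067 -0.02435166  0.15      ] [ 0.53932796 -0.02246316  0.15      ]
yaws -0.8315469994675062 0.1049770133137668 0.44339937894054615 0.4418254698810408
offcut [[0.3996269410022243, -0.2853298802746774], [0.4163247842037372, -0.32612124981187574], [0.3279955191572134, -0.36446509704422086], [0.310420136247422, -0.32888827633004]]
box [[0.6198894141417727, -0.13828760461353015], [0.5427112577760027, -0.2117151529607574], [0.45250020303451316, -0.118918465241811], [0.5176963154180042, -0.052219611815022944]]
[[-9.63295291e-01  2.68443764e-01 -3.57053089e-04]
 [ 2.68444001e-01  9.63294524e-01 -1.21597195e-03]
 [ 1.75271989e-05 -1.26718881e-03 -9.99999197e-01]]
cam in tool [ 0.07377215 -0.00047479 -0.14381133] [ 0.28204587 -0.08006768 -0.95605402]
```

```bash
python3 -m jog '[{"jaw":0.085,"slide":[0.029,-0.022,-0.005],"rotation":[0,0,-8.5]},{"jaw":0.085,"slide":[0.029,-0.022,-0.005],"rotation":[0,0,-8.5]},{"jaw":0.085,"slide":[0.029,-0.022,-0.005],"rotation":[0,0,-8.5]},{"jaw":0.085,"slide":[0.029,-0.022,-0.005],"rotation":[0,0,-8.5]},{"jaw":0.085,"slide":[0.029,-0.022,-0.005],"rotation":[0,0,-8.5]},{"jaw":0.085,"slide":[0.029,-0.022,-0.005],"rotation":[0,0,-8.5]},{"jaw":0.085,"slide":[0.029,-0.022,-0.005],"rotation":[0,0,-8.5]},{"jaw":0.085,"slide":[0.026,-0.02,-0.005],"rotation":[0,0,-8.5]}]'
python3 -m jog '[{"jaw":0.085,"slide":[0,0,-0.01],"rotation":[0,0,-8.5]},{"jaw":0.085,"slide":[0,0,0],"rotation":[0,0,-8.5]},{"jaw":0.085,"slide":[0,0,0],"rotation":[0,0,-8.5]},{"jaw":0.085,"slide":[0,0,0],"rotation":[0,0,-8.5]},{"jaw":0.085,"slide":[0,0,0],"rotation":[0,0,-8.5]},{"jaw":0.085,"slide":[0,0,0],"rotation":[0,0,-8.5]},{"jaw":0.085,"slide":[0,0,0],"rotation":[0,0,-8.5]},{"jaw":0.085,"slide":[0,0,0],"rotation":[0,0,-8.5]}]'
python3 -m jog '[{"jaw":0.085,"slide":[0,0,-0.01],"rotation":[0,0,-8.5]},{"jaw":0.085,"slide":[0,0,0],"rotation":[0,0,-8.5]},{"jaw":0.085,"slide":[0,0,0],"rotation":[0,0,-8.5]},{"jaw":0.085,"slide":[0,0,0],"rotation":[0,0,-1.3]},{"jaw":0.085,"slide":[0,0,0],"rotation":[0,0,0]}]'
python3 - <<'E'
from h import *
f=grab('wrist','w1.png'); s=env.sense(); M=R.from_rotvec(s['tcp_rot']).as_matrix();print(s['t'],s['tool_pos'],M.round(4).tolist(),s['joint_positions'].round(3))
h=cv2.cvtColor(f['image'],cv2.COLOR_BGR2HSV)
print(proj(f,[[.37,.331,.02],[.395,.331,.029],[.236,.327,.002]]))
E
```

```text
t: 1.05
tool_pos: [0.3712, 0.3305, 0.1911]
tcp_rot: [2.101, 2.335, 0.0]
ft_force: [0.2, 0.4, 0.3]
opening: 0.085
gripper_force: 0.0
t: 1.85
tool_pos: [0.404, 0.2845, 0.1813]
tcp_rot: [-2.962, -0.886, 0.023]
ft_force: [2.1, 0.3, 0.8]
opening: 0.0848
gripper_force: 0.0
t: 2.35
tool_pos: [0.4474, 0.1729, 0.1714]
tcp_rot: [-2.966, -0.401, 0.036]
ft_force: [-0.1, 0.7, 0.1]
opening: 0.0852
gripper_force: 0.0
2.4 [0.44721615 0.17400771 0.1715587 ] [[0.9634, 0.2647, -0.0435], [0.2682, -0.9526, 0.1439], [-0.0034, -0.1503, -0.9886]] [ 0.271  0.22  -0.365  0.989  0.151  3.141]
[[125.23686517 198.58218223]
 [123.32731931 180.48626479]
 [124.38648742 284.36665628]]
```

View pics/w1.png

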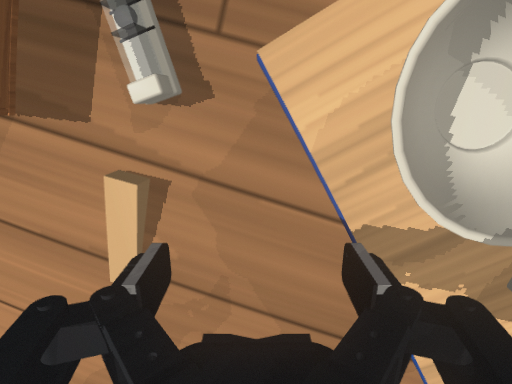

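The tool stopped at the last joint's limit (j6 = 3.14), tilted and clear of the crate, with the wedge at (125,200) left of the fingers. I'll unwind by turning the other way, to j6 of about -140°.

```bash
python3 -m jog '[{"jaw":0.085,"slide":[0,0,0],"rotation":[0,0,8.5]},{"jaw":0.085,"slide":[0,0,0],"rotation":[0,0,8.5]},{"jaw":0.085,"slide":[0,0,0],"rotation":[0,0,8.5]},{"jaw":0.085,"slide":[0,0,0],"rotation":[0,0,8.5]},{"jaw":0.085,"slide":[0,0,0],"rotation":[0,0,8.5]},{"jaw":0.085,"slide":[0,0,0],"rotation":[0,0,8.5]},{"jaw":0.085,"slide":[0,0,0],"rotation":[0,0,8.5]},{"jaw":0.085,"slide":[0,0,0],"rotation":[0,0,8.5]}]'
python3 -m jog '[{"jaw":0.085,"slide":[0,0,0],"rotation":[0,0,8.5]},{"jaw":0.085,"slide":[0,0,0],"rotation":[0,0,8.5]},{"jaw":0.085,"slide":[0,0,0],"rotation":[0,0,8.5]},{"jaw":0.085,"slide":[0,0,0],"rotation":[0,0,8.5]},{"jaw":0.085,"slide":[0,0,0],"rotation":[0,0,8.5]},{"jaw":0.085,"slide":[0,0,0],"rotation":[0,0,8.5]},{"jaw":0.085,"slide":[0,0,0],"rotation":[0,0,8.5]},{"jaw":0.085,"slide":[0,0,0],"rotation":[0,0,8.5]}]'
python3 -c "
from h import *
s=env.sense();print(s['joint_positions'].round(3),R.from_rotvec(s['tcp_rot']).as_matrix().round(3).tolist())"
```

```text
t: 3.2
tool_pos: [0.4468, 0.1761, 0.1715]
tcp_rot: [-2.248, -2.029, 0.156]
ft_force: [1.0, -0.7, -0.4]
opening: 0.0851
gripper_force: 0.0
t: 4.0
tool_pos: [0.4467, 0.1763, 0.1714]
tcp_rot: [-0.746, -3.009, 0.228]
ft_force: [0.5, 0.7, 0.6]
opening: 0.0849
gripper_force: 0.0
[ 0.438  0.306 -0.246  1.137 -0.093  0.929] [[-0.884, 0.462, -0.067], [0.467, 0.874, -0.134], [-0.003, -0.15, -0.989]]
```

```bash
python3 -m jog '[{"jaw":0.085,"slide":[0,0,0.01],"rotation":[7.65,-3.83,0]},{"jaw":0.085,"slide":[-0.011,0.022,0],"rotation":[0,0,8.5]},{"jaw":0.085,"slide":[-0.011,0.022,0],"rotation":[0,0,8.5]},{"jaw":0.085,"slide":[-0.011,0.022,0],"rotation":[0,0,8.5]},{"jaw":0.085,"slide":[-0.011,0.022,0],"rotation":[0,0,8.5]},{"jaw":0.085,"slide":[-0.011,0.022,0],"rotation":[0,0,8.5]},{"jaw":0.085,"slide":[-0.011,0.022,0],"rotation":[0,0,8.5]},{"jaw":0.085,"slide":[-0.011,0.022,0],"rotation":[0,0,8.5]}]'
python3 -m jog '[{"jaw":0.085,"slide":[0,0,0],"rotation":[0,0,8.5]},{"jaw":0.085,"slide":[0,0,0],"rotation":[0,0,8.5]},{"jaw":0.085,"slide":[0,0,0],"rotation":[0,0,8.5]},{"jaw":0.085,"slide":[0,0,0],"rotation":[0,0,8.5]},{"jaw":0.085,"slide":[0,0,0],"rotation":[0,0,8.5]},{"jaw":0.085,"slide":[0,0,0],"rotation":[0,0,8.5]},{"jaw":0.085,"slide":[0,0,0],"rotation":[0,0,8.5]},{"jaw":0.085,"slide":[0,0,0],"rotation":[0,0,8.5]}]'
python3 -m jog '[{"jaw":0.085,"slide":[0,0,-0.01],"rotation":[0,0,8.5]},{"jaw":0.085,"slide":[0,0,-0.01],"rotation":[0,0,8.5]},{"jaw":0.085,"slide":[0,0,-0.01],"rotation":[0,0,8.5]},{"jaw":0.085,"slide":[0,0,-0.01],"rotation":[0,0,8.5]},{"jaw":0.085,"slide":[0,0,0],"rotation":[0,0,8.5]},{"jaw":0.085,"slide":[0,0,0],"rotation":[0,0,8.5]},{"jaw":0.085,"slide":[0,0,0],"rotation":[0,0,8.5]},{"jaw":0.085,"slide":[0,0,0],"rotation":[0,0,8.5]}]'
python3 -c "
from h import *
s=env.sense();f=grab('wrist','w2.png')
print(s['joint_positions'].round(3),R.from_rotvec(s['tcp_rot']).as_matrix().round(3).tolist(),proj(f,[[.37,.331,.02],[.395,.331,.029],[.236,.327,.002]]))"
```

```text
t: 4.8
tool_pos: [0.3684, 0.3307, 0.1816]
tcp_rot: [0.857, -3.022, 0.002]
ft_force: [1.0, -0.4, 0.0]
opening: 0.0849
gripper_force: 0.0
t: 5.6
tool_pos: [0.3689, 0.3299, 0.1816]
tcp_rot: [-2.4, 2.026, -0.002]
ft_force: [-0.6, -0.6, 0.1]
opening: 0.0847
gripper_force: 0.0
t: 6.4
tool_pos: [0.3689, 0.3299, 0.1415]
tcp_rot: [-3.122, 0.337, -0.002]
ft_force: [-0.5, 0.2, 0.3]
opening: 0.085
gripper_force: 0.0
[ 0.73   0.266 -0.377  0.926  0.    -2.197] [[0.977, -0.214, 0.001], [-0.214, -0.977, 0.001], [0.001, -0.002, -1.0]] [[253.99424263 184.46715996]
 [247.75945213 160.2992443 ]
 [283.40730775 292.31904341]]
```

View pics/w2.png

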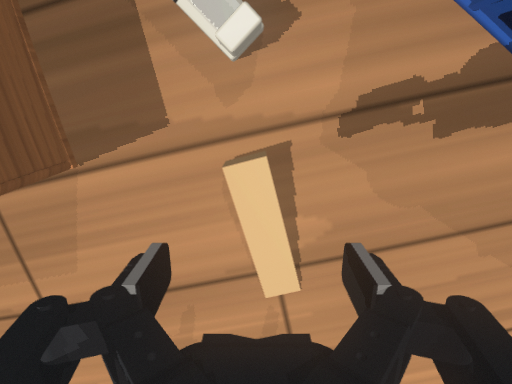

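The wedge lies at (246,162) thick end to (282,293) thin end, within a pixel of where I projected it. Aligning and descending.

```bash
python3 -m jog '[{"jaw":0.085,"slide":[0,0,-0.02],"rotation":[0,0,7]},{"jaw":0.085,"slide":[0,0,-0.02],"rotation":[0,0,7]},{"jaw":0.085,"slide":[0,0,-0.03],"rotation":[0,0,0]},{"jaw":0.085,"slide":[0,0,-0.03],"rotation":[0,0,0]},{"jaw":0.085,"slide":[0,0,-0.03],"rotation":[0,0,0]},{"jaw":0.06,"slide":[0,0,-0.01],"rotation":[0,0,0]},{"jaw":0.05,"slide":[0,0,0],"rotation":[0,0,0]},{"jaw":0.05,"slide":[0,0,0],"rotation":[0,0,0]}]'
python3 -m jog '[{"jaw":0.02,"slide":[0,0,0],"rotation":[0,0,0]},{"jaw":0.02,"slide":[0,0,0],"rotation":[0,0,0]},{"jaw":0.02,"slide":[0,0,0],"rotation":[0,0,0]},{"jaw":0.02,"slide":[0,0,0],"rotation":[0,0,0]},{"jaw":0.02,"slide":[0,0,0],"rotation":[0,0,0]}]'
```

```text
t: 7.25
tool_pos: [0.3704, 0.3293, 0.0024]
tcp_rot: [-3.139, -0.03, -0.003]
ft_force: [0.5, -0.4, 0.2]
opening: 0.0501
gripper_force: 0.0
t: 7.75
tool_pos: [0.3715, 0.3297, 0.0033]
tcp_rot: [-3.137, -0.029, -0.006]
ft_force: [-0.9, 1.3, 7.1]
opening: 0.0389
gripper_force: 60.8
```

```bash
python3 -m jog '[{"jaw":0.02,"slide":[0,0,0.02],"rotation":[0,0,0]},{"jaw":0.02,"slide":[-0.005,-0.005,0.04],"rotation":[0,0,0]},{"jaw":0.02,"slide":[-0.005,-0.005,0.04],"rotation":[0,0,0]},{"jaw":0.02,"slide":[-0.005,-0.005,0.04],"rotation":[0,0,0]},{"jaw":0.02,"slide":[-0.005,-0.005,0.04],"rotation":[0,0,0]},{"jaw":0.02,"slide":[-0.005,-0.015,0.04],"rotation":[0,0,0]},{"jaw":0.02,"slide":[-0.005,-0.015,0.04],"rotation":[0,0,0]},{"jaw":0.02,"slide":[-0.01,-0.02,0.04],"rotation":[0,0,0]}]'
python3 -m jog '[{"jaw":0.02,"slide":[0,-0.04,0],"rotation":[0,0,-8.3]},{"jaw":0.02,"slide":[0,-0.04,0],"rotation":[0,0,-8.3]},{"jaw":0.02,"slide":[0,-0.04,0],"rotation":[0,0,-8.3]},{"jaw":0.02,"slide":[0,-0.04,0],"rotation":[0,0,-8.3]},{"jaw":0.02,"slide":[0,-0.04,0],"rotation":[0,0,-8.3]},{"jaw":0.02,"slide":[0,-0.04,0],"rotation":[0,0,-8.3]},{"jaw":0.02,"slide":[0,-0.04,0],"rotation":[0,0,-8.3]},{"jaw":0.02,"slide":[0,-0.04,0],"rotation":[0,0,-8.3]}]'
python3 -m jog '[{"jaw":0.02,"slide":[0,-0.04,0],"rotation":[0,0,-8.3]},{"jaw":0.02,"slide":[0,-0.04,0],"rotation":[0,0,-8.3]},{"jaw":0.02,"slide":[0,-0.04,0],"rotation":[0,0,-8.3]},{"jaw":0.02,"slide":[0,-0.04,0],"rotation":[0,0,0]},{"jaw":0.02,"slide":[0,-0.04,0],"rotation":[0,0,0]},{"jaw":0.02,"slide":[0.02,-0.035,0],"rotation":[0,0,0]},{"jaw":0.02,"slide":[0.035,-0.035,0],"rotation":[0,0,0]},{"jaw":0.02,"slide":[0.035,-0.03,0],"rotation":[0,0,0]}]'
python3 -c "
from h import *
s=env.sense();m=R.from_rotvec(s['tcp_rot']).as_matrix()
print(s['tool_pos'],s['joint_positions'].round(3),m.round(3).tolist(),np.degrees(np.arctan2(m[1,0],m[0,0])))"
```

```text
t: 8.55
tool_pos: [0.3301, 0.2576, 0.3038]
tcp_rot: [-3.139, -0.03, -0.005]
ft_force: [1.0, 0.6, -0.7]
opening: 0.0389
gripper_force: 60.1
t: 9.35
tool_pos: [0.3296, -0.0635, 0.3022]
tcp_rot: [-2.639, 1.703, -0.006]
ft_force: [1.8, -0.1, 0.0]
opening: 0.0389
gripper_force: 59.9
t: 10.15
tool_pos: [0.4203, -0.364, 0.3022]
tcp_rot: [2.214, -2.228, 0.005]
ft_force: [0.4, 0.1, -0.2]
opening: 0.0387
gripper_force: 60.2
[ 0.4203231  -0.36399959  0.30222859] [-7.130e-01  2.940e-01  9.300e-02  1.367e+00 -1.000e-03 -2.278e+00] [[-0.006, -1.0, 0.002], [-1.0, 0.006, -0.003], [0.003, -0.002, -1.0]] -90.36730152465586
```

```bash
python3 -m jog '[{"jaw":0.02,"slide":[0.03,-0.01,0],"rotation":[0,0,0]},{"jaw":0.02,"slide":[0.03,-0.01,0],"rotation":[0,0,0]},{"jaw":0.02,"slide":[0.03,-0.01,-0.02],"rotation":[0,0,0]},{"jaw":0.02,"slide":[0.028,-0.006,-0.03],"rotation":[0,0,0]},{"jaw":0.02,"slide":[0,0,-0.045],"rotation":[0,0,0]},{"jaw":0.02,"slide":[0,0,-0.045],"rotation":[0,0,0]},{"jaw":0.02,"slide":[0,0,-0.045],"rotation":[0,0,0]},{"jaw":0.02,"slide":[0,0,-0.045],"rotation":[0,0,0]}]'
python3 -m jog '[{"jaw":0.02,"slide":[0,0,-0.03],"rotation":[0,0,0]},{"jaw":0.02,"slide":[0,0,-0.02],"rotation":[0,0,0]},{"jaw":0.02,"slide":[0,0,-0.01],"rotation":[0,0,0]},{"jaw":0.02,"slide":[0,0,0],"rotation":[0,0,0]}]'
python3 - <<'E'
from h import *
t=grab('top','t3.png');w=grab('wrist','w3.png');s=env.sense();print(s['tool_pos'])
a=t['image'][120:230,230:400]
a=cv2.resize(a,None,fx=3,fy=3,interpolation=cv2.INTER_CUBIC)
cv2.imwrite('pics/c3.png',np.vstack([cv2.copyMakeBorder(a,0,0,0,2,0),w['image'][:250]]) if a.shape[1]==510 else a); print(a.shape)
print('exp corner_right/thin px wrist',proj(w,[[.5387,-.2065,.022],[.539,-.265,.005],[.538,-.245,.15]]))
E
```

```text
t: 10.95
tool_pos: [0.538, -0.3979, 0.0704]
tcp_rot: [2.217, -2.226, 0.004]
ft_force: [1.1, -0.0, -1.5]
opening: 0.039
gripper_force: 60.3
t: 11.35
tool_pos: [0.5372, -0.3973, 0.0104]
tcp_rot: [2.217, -2.225, -0.001]
ft_force: [-0.1, 0.2, -1.1]
opening: 0.039
gripper_force: 60.3
[ 0.53885722 -0.39849006  0.01276248]
(330, 510, 3)
exp corner_right/thin px wrist [[257.13740377 487.13400323]
 [256.50559159 410.60031358]
 [258.93187778 678.75442638]]
```

View pics/c3.png

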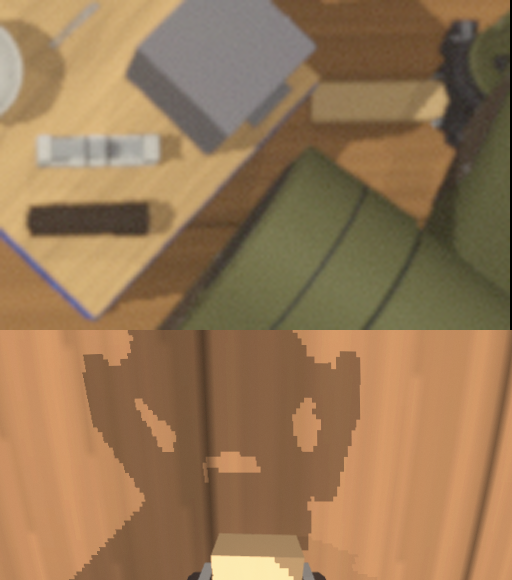

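Wedge held pointing at the crate: its centre line is at crop row about 102, the thin end at column 310, and the board's right corner at (319,75). The ball and marks stay visible in the top view.

```bash
python3 -m jog '[{"jaw":0.02,"slide":[0,0,-0.005],"rotation":[0,0,0]},{"jaw":0.02,"slide":[0,0,-0.002],"rotation":[0,0,0]},{"jaw":0.02,"slide":[0,0,0],"rotation":[0,0,0]}]'
python3 - <<'E'
from h import *
c=lambda p:[[230+(x+.5)/3-.5,120+(y+.5)/3-.5] for x,y in p]
f=grab('top','t4.png')
print(onz(f,c([(312,82),(312,122)]),.013),onz(f,c([(430,82),(430,122)]),.033),onz(f,c([(319,75)]),.145))
# level profile
im=cv2.cvtColor(f['image'],cv2.COLOR_BGR2GRAY).astype(float)
print(im[166:174,240:286].mean(0).round().astype(int).tolist())
for r in range(164,178): print(r, im[r,256:276].astype(int).tolist())
print(env.sense()['tool_pos'],env.sense()['ft_force'])
E
```

```text
t: 11.75
tool_pos: [0.5383, -0.398, 0.0049]
tcp_rot: [2.217, -2.226, 0.004]
ft_force: [0.2, 1.3, -0.3]
opening: 0.0387
gripper_force: 60.3
[[ 0.56267477 -0.26288666  0.013     ]
 [ 0.51999428 -0.2608875   0.013     ]] [[ 0.55668065 -0.38366348  0.033     ]
 [ 0.51441218 -0.38122649  0.033     ]] [[ 0.54458269 -0.24264929  0.145     ]]
[179, 179, 185, 196, 199, 197, 187, 170, 165, 165, 165, 165, 167, 170, 173, 174, 173, 168, 152, 148, 167, 172, 172, 172, 164, 142, 126, 137, 146, 155, 166, 172, 174, 175, 173, 172, 171, 174, 184, 189, 189, 188, 174, 140, 125, 125]
164 [181, 185, 184, 187, 189, 191, 192, 190, 186, 176, 173, 179, 180, 182, 180, 177, 172, 169, 168, 167]
165 [182, 183, 174, 182, 192, 195, 194, 194, 184, 171, 169, 177, 181, 185, 184, 184, 182, 179, 180, 177]
166 [177, 173, 160, 166, 180, 185, 183, 183, 173, 158, 147, 163, 169, 173, 177, 177, 178, 176, 176, 175]
167 [171, 166, 150, 150, 167, 173, 174, 168, 163, 144, 128, 136, 145, 157, 165, 170, 169, 170, 168, 169]
168 [167, 162, 149, 145, 165, 170, 168, 166, 157, 136, 117, 123, 130, 141, 156, 164, 167, 167, 166, 166]
169 [16
[... 313 characters left out ...]
177, 172, 153, 141, 158, 164, 169, 173, 166, 143, 127, 143, 153, 162, 174, 178, 181, 185, 178, 177]
173 [189, 181, 162, 156, 176, 184, 183, 186, 179, 158, 154, 171, 178, 182, 185, 186, 186, 187, 185, 185]
174 [191, 183, 167, 163, 182, 187, 188, 188, 182, 165, 159, 178, 184, 184, 180, 178, 177, 177, 179, 178]
175 [175, 174, 164, 161, 169, 173, 177, 174, 170, 164, 161, 171, 174, 173, 167, 165, 163, 165, 164, 165]
176 [172, 172, 170, 167, 165, 165, 168, 169, 169, 165, 167, 169, 172, 170, 163, 161, 162, 162, 162, 164]
177 [176, 175, 173, 169, 168, 168, 170, 169, 169, 170, 170, 172, 169, 168, 163, 164, 164, 162, 165, 163]
[ 0.53830308 -0.39794232  0.00488251] [-0.86676451 -0.34624748 -1.05184933]
```

```bash
python3 -m jog '[{"jaw":0.02,"slide":[0,0,-0.001],"rotation":[0,0,0]},{"jaw":0.02,"slide":[0,0,0],"rotation":[0,0,0]}]'; python3 -m jog '[{"jaw":0.02,"slide":[0,0,-0.001],"rotation":[0,0,0]},{"jaw":0.02,"slide":[0,0,0],"rotation":[0,0,0]}]'
```

```text
t: 12.0
tool_pos: [0.5382, -0.3979, 0.0035]
tcp_rot: [2.217, -2.226, 0.003]
ft_force: [0.0, 0.6, -0.6]
opening: 0.0387
gripper_force: 60.3
t: 12.2
tool_pos: [0.5382, -0.3979, 0.0034]
tcp_rot: [2.217, -2.226, 0.003]
ft_force: [-2.0, 0.7, 4.3]
opening: 0.0389
gripper_force: 60.7
```

```bash
python3 -m jog '[{"jaw":0.02,"slide":[0,0.004,0],"rotation":[0,0,0]},{"jaw":0.02,"slide":[0,0.004,0],"rotation":[0,0,0]},{"jaw":0.02,"slide":[0,0.004,0],"rotation":[0,0,0]},{"jaw":0.02,"slide":[0,0.004,0],"rotation":[0,0,0]},{"jaw":0.02,"slide":[0,0.004,0],"rotation":[0,0,0]},{"jaw":0.02,"slide":[0,0.003,0],"rotation":[0,0,0]},{"jaw":0.02,"slide":[0,0,0],"rotation":[0,0,0]}]'; python3 -m jog '[{"jaw":0.02,"slide":[0,0.001,0],"rotation":[0,0,0]},{"jaw":0.02,"slide":[0,0.001,0],"rotation":[0,0,0]},{"jaw":0.02,"slide":[0,0.001,0],"rotation":[0,0,0]},{"jaw":0.02,"slide":[0,0.001,0],"rotation":[0,0,0]}]'
```

```text
t: 12.9
tool_pos: [0.5391, -0.3751, 0.0034]
tcp_rot: [-2.217, 2.225, -0.007]
ft_force: [0.2, -2.8, 5.9]
opening: 0.0394
gripper_force: 61.1
t: 13.3
tool_pos: [0.5391, -0.3717, 0.0034]
tcp_rot: [2.217, -2.225, 0.007]
ft_force: [-0.1, -4.0, 5.6]
opening: 0.0394
gripper_force: 61.0
```

```bash
python3 -m jog '[{"jaw":0.02,"slide":[0,0.001,0],"rotation":[0,0,0]},{"jaw":0.02,"slide":[0,0.001,0],"rotation":[0,0,0]},{"jaw":0.02,"slide":[0,0.001,0],"rotation":[0,0,0]},{"jaw":0.02,"slide":[0,0.001,0],"rotation":[0,0,0]}]';python3 -m jog '[{"jaw":0.02,"slide":[0,0.001,0],"rotation":[0,0,0]},{"jaw":0.02,"slide":[0,0.001,0],"rotation":[0,0,0]},{"jaw":0.02,"slide":[0,0.001,0],"rotation":[0,0,0]},{"jaw":0.02,"slide":[0,0.001,0],"rotation":[0,0,0]}]'; python3 -m jog '[{"jaw":0.02,"slide":[0,0.001,0],"rotation":[0,0,0]},{"jaw":0.02,"slide":[0,0.001,0],"rotation":[0,0,0]},{"jaw":0.02,"slide":[0,0.001,0],"rotation":[0,0,0]},{"jaw":0.02,"slide":[0,0.001,0],"rotation":[0,0,0]}]'
```

```text
t: 13.7
tool_pos: [0.5391, -0.3677, 0.0034]
tcp_rot: [2.217, -2.225, 0.007]
ft_force: [-0.1, -3.4, 5.4]
opening: 0.039
gripper_force: 61.0
t: 14.1
tool_pos: [0.5391, -0.3638, 0.0034]
tcp_rot: [2.217, -2.226, 0.007]
ft_force: [0.5, -3.4, 5.8]
opening: 0.0384
gripper_force: 61.0
t: 14.5
tool_pos: [0.5391, -0.3598, 0.0034]
tcp_rot: [2.217, -2.225, 0.007]
ft_force: [0.1, -3.9, 5.6]
opening: 0.0386
gripper_force: 61.0
```

```bash
python3 -m jog '[{"jaw":0.02,"slide":[0,0.001,0],"rotation":[0,0,0]},{"jaw":0.02,"slide":[0,0.001,0],"rotation":[0,0,0]},{"jaw":0.02,"slide":[0,0.001,0],"rotation":[0,0,0]},{"jaw":0.02,"slide":[0,0.001,0],"rotation":[0,0,0]}]';python3 -m jog '[{"jaw":0.02,"slide":[0,0.001,0],"rotation":[0,0,0]},{"jaw":0.02,"slide":[0,0.001,0],"rotation":[0,0,0]},{"jaw":0.02,"slide":[0,0.001,0],"rotation":[0,0,0]},{"jaw":0.02,"slide":[0,0.001,0],"rotation":[0,0,0]}]'
```

```text
t: 14.9
tool_pos: [0.5392, -0.3558, 0.0034]
tcp_rot: [2.217, -2.225, 0.008]
ft_force: [1.3, -3.2, 6.0]
opening: 0.0388
gripper_force: 61.0
t: 15.3
tool_pos: [0.5391, -0.3518, 0.0034]
tcp_rot: [2.217, -2.226, 0.008]
ft_force: [0.2, -3.3, 6.2]
opening: 0.0387
gripper_force: 61.0
```

```bash
python3 -m jog '[{"jaw":0.02,"slide":[0,0.001,0],"rotation":[0,0,0]},{"jaw":0.02,"slide":[0,0.001,0],"rotation":[0,0,0]},{"jaw":0.02,"slide":[0,0.001,0],"rotation":[0,0,0]}]';python3 -m jog '[{"jaw":0.02,"slide":[0,0.001,0],"rotation":[0,0,0]},{"jaw":0.02,"slide":[0,0.001,0],"rotation":[0,0,0]},{"jaw":0.02,"slide":[0,0.001,0],"rotation":[0,0,0]}]'; python3 -m jog '[{"jaw":0.02,"slide":[0,0.001,0],"rotation":[0,0,0]},{"jaw":0.02,"slide":[0,0.001,0],"rotation":[0,0,0]},{"jaw":0.02,"slide":[0,0.001,0],"rotation":[0,0,0]}]'
```

```text
t: 15.6
tool_pos: [0.5391, -0.3488, 0.0034]
tcp_rot: [2.217, -2.226, 0.008]
ft_force: [0.7, -4.0, 5.4]
opening: 0.0387
gripper_force: 61.0
t: 15.9
tool_pos: [0.5391, -0.3458, 0.0034]
tcp_rot: [2.217, -2.226, 0.008]
ft_force: [0.8, -3.3, 5.6]
opening: 0.039
gripper_force: 61.0
t: 16.2
tool_pos: [0.5391, -0.3428, 0.0034]
tcp_rot: [2.217, -2.226, 0.008]
ft_force: [0.2, -3.8, 5.7]
opening: 0.039
gripper_force: 61.0
```

```bash
cat >> h.py <<'E'
def prof(f=None):
    f=f or grab('top'); im=cv2.cvtColor(f['image'],cv2.COLOR_BGR2GRAY).astype(float)
    print(im[168:172,254:275].mean(0).round().astype(int).tolist()); return f
E
python3 -m jog '[{"jaw":0.02,"slide":[0,0.001,0],"rotation":[0,0,0]},{"jaw":0.02,"slide":[0,0.001,0],"rotation":[0,0,0]},{"jaw":0.02,"slide":[0,0.001,0],"rotation":[0,0,0]}]';python3 -m jog '[{"jaw":0.02,"slide":[0,0.001,0],"rotation":[0,0,0]},{"jaw":0.02,"slide":[0,0.001,0],"rotation":[0,0,0]}]'; python3 -c "
from h import *
prof()"
```

```text
t: 16.5
tool_pos: [0.5391, -0.3398, 0.0034]
tcp_rot: [2.217, -2.225, 0.008]
ft_force: [0.1, -5.4, 5.4]
opening: 0.0392
gripper_force: 61.0
t: 16.7
tool_pos: [0.5391, -0.3378, 0.0034]
tcp_rot: [2.217, -2.226, 0.008]
ft_force: [0.6, -3.9, 5.7]
opening: 0.0387
gripper_force: 61.0
[168, 170, 169, 163, 147, 144, 164, 168, 168, 167, 156, 134, 115, 122, 130, 143, 158, 167, 172, 171, 169]
```

```bash
for i in 1; do python3 -m jog '[{"jaw":0.02,"slide":[0,0.001,0],"rotation":[0,0,0]},{"jaw":0.02,"slide":[0,0.001,0],"rotation":[0,0,0]}]'; python3 -m jog '[{"jaw":0.02,"slide":[0,0.001,0],"rotation":[0,0,0]},{"jaw":0.02,"slide":[0,0.001,0],"rotation":[0,0,0]}]'; done; python3 -c "
from h import *
prof()"
```

```text
t: 16.95
tool_pos: [0.5392, -0.3364, 0.0034]
tcp_rot: [2.216, -2.225, 0.009]
ft_force: [-0.7, -6.8, 4.7]
opening: 0.0388
gripper_force: 60.9
t: 17.15
tool_pos: [0.5391, -0.3358, 0.0034]
tcp_rot: [2.214, -2.224, 0.012]
ft_force: [-0.1, -9.9, 2.8]
opening: 0.0391
gripper_force: 60.6
[169, 170, 168, 162, 146, 146, 162, 168, 169, 168, 158, 134, 116, 122, 130, 142, 159, 167, 171, 172, 170]
```

```bash
python3 -m jog '[{"jaw":0.02,"slide":[0,0.0005,0],"rotation":[0,0,0]},{"jaw":0.02,"slide":[0,0.0005,0],"rotation":[0,0,0]},{"jaw":0.02,"slide":[0,0,0],"rotation":[0,0,0]}]'; python3 -m jog '[{"jaw":0.02,"slide":[0,0.0005,0],"rotation":[0,0,0]},{"jaw":0.02,"slide":[0,0.0005,0],"rotation":[0,0,0]},{"jaw":0.02,"slide":[0,0,0],"rotation":[0,0,0]}]'; python3 -c "
from h import *
prof()"
```

```text
t: 17.5
tool_pos: [0.5391, -0.3355, 0.0035]
tcp_rot: [2.212, -2.224, 0.013]
ft_force: [-1.0, -10.8, 2.5]
opening: 0.039
gripper_force: 60.5
t: 17.8
tool_pos: [0.5391, -0.3348, 0.0034]
tcp_rot: [2.212, -2.224, 0.013]
ft_force: [-1.1, -11.0, 2.6]
opening: 0.039
gripper_force: 60.6
[169, 170, 168, 160, 142, 146, 163, 169, 167, 165, 154, 128, 115, 124, 132, 145, 164, 169, 170, 172, 170]
```

```bash
python3 -c "
from h import *
f=grab('side');cv2.imwrite('pics/s5.png',cv2.resize(f['image'][90:270,60:300],None,fx=3,fy=3,interpolation=cv2.INTER_CUBIC))"
```

```text
(no output)
```

View pics/s5.png

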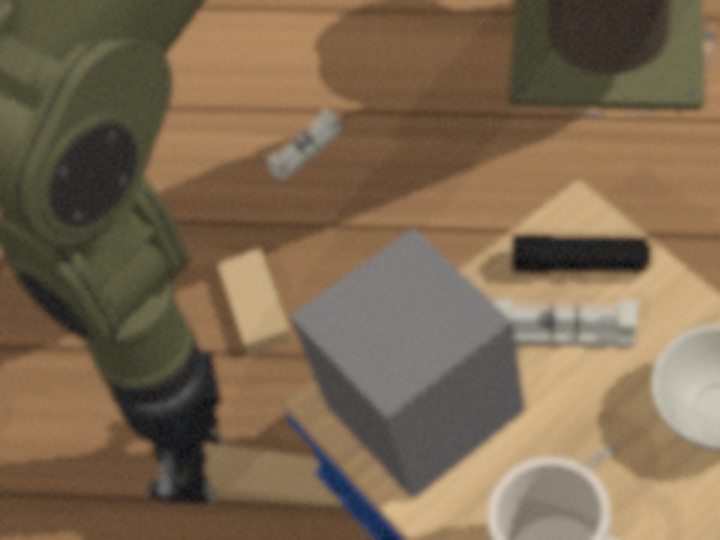

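The side view shows the arm well clear of the box (arm edge at column 187, box at 293), with the wedge's thin end entering under the corner at about (335,480). Easing it in.

```bash
python3 -m jog '[{"jaw":0.02,"slide":[0,0.0007,0],"rotation":[0,0,0]},{"jaw":0.02,"slide":[0,0.0007,0],"rotation":[0,0,0]},{"jaw":0.02,"slide":[0,0.0006,0],"rotation":[0,0,0]}]'; python3 -m jog '[{"jaw":0.02,"slide":[0,0.0007,0],"rotation":[0,0,0]},{"jaw":0.02,"slide":[0,0.0007,0],"rotation":[0,0,0]},{"jaw":0.02,"slide":[0,0.0006,0],"rotation":[0,0,0]}]'; python3 -m jog '[{"jaw":0.02,"slide":[0,0.0007,0],"rotation":[0,0,0]},{"jaw":0.02,"slide":[0,0.0007,0],"rotation":[0,0,0]},{"jaw":0.02,"slide":[0,0.0006,0],"rotation":[0,0,0]}]';  python3 -c "
from h import *
prof()"
```

```text
t: 18.2
tool_pos: [0.5391, -0.3327, 0.0034]
tcp_rot: [2.212, -2.224, 0.013]
ft_force: [-1.6, -9.9, 2.9]
opening: 0.0387
gripper_force: 60.6
t: 18.5
tool_pos: [0.5391, -0.3305, 0.0034]
tcp_rot: [2.212, -2.225, 0.013]
ft_force: [-0.5, -10.2, 2.3]
opening: 0.0386
gripper_force: 60.6
t: 18.8
tool_pos: [0.5391, -0.3284, 0.0034]
tcp_rot: [2.213, -2.225, 0.013]
ft_force: [-1.0, -9.2, 3.0]
opening: 0.039
gripper_force: 60.7
[170, 169, 168, 156, 144, 162, 168, 169, 163, 149, 130, 116, 123, 140, 156, 166, 168, 169, 171, 170, 171]
```

```bash
python3 -m jog '[{"jaw":0.02,"slide":[0,0.0008,0],"rotation":[0,0,0]},{"jaw":0.02,"slide":[0,0.0008,0],"rotation":[0,0,0]},{"jaw":0.02,"slide":[0,0.0008,0],"rotation":[0,0,0]},{"jaw":0.02,"slide":[0,0.0008,0],"rotation":[0,0,0]},{"jaw":0.02,"slide":[0,0.0008,0],"rotation":[0,0,0]}]'; python3 -m jog '[{"jaw":0.02,"slide":[0,0.0008,0],"rotation":[0,0,0]},{"jaw":0.02,"slide":[0,0.0008,0],"rotation":[0,0,0]},{"jaw":0.02,"slide":[0,0.0008,0],"rotation":[0,0,0]},{"jaw":0.02,"slide":[0,0.0008,0],"rotation":[0,0,0]},{"jaw":0.02,"slide":[0,0.0008,0],"rotation":[0,0,0]}]';  python3 -c "
from h import *
prof()"
```

```text
t: 19.35
tool_pos: [0.5391, -0.3245, 0.0034]
tcp_rot: [2.213, -2.225, 0.013]
ft_force: [-0.6, -10.1, 3.4]
opening: 0.0387
gripper_force: 60.7
t: 19.85
tool_pos: [0.5391, -0.3204, 0.0034]
tcp_rot: [2.213, -2.225, 0.013]
ft_force: [-1.4, -10.8, 3.7]
opening: 0.0388
gripper_force: 60.7
[170, 169, 162, 149, 152, 164, 166, 157, 137, 127, 121, 122, 145, 163, 167, 169, 169, 170, 171, 172, 169]
```

```bash
python3 -m jog '[{"jaw":0.02,"slide":[0,0.0008,0],"rotation":[0,0,0]},{"jaw":0.02,"slide":[0,0.0008,0],"rotation":[0,0,0]},{"jaw":0.02,"slide":[0,0.0008,0],"rotation":[0,0,0]},{"jaw":0.02,"slide":[0,0.0008,0],"rotation":[0,0,0]},{"jaw":0.02,"slide":[0,0.0008,0],"rotation":[0,0,0]}]'; python3 -m jog '[{"jaw":0.02,"slide":[0,0.0008,0],"rotation":[0,0,0]},{"jaw":0.02,"slide":[0,0.0008,0],"rotation":[0,0,0]},{"jaw":0.02,"slide":[0,0.0008,0],"rotation":[0,0,0]},{"jaw":0.02,"slide":[0,0.0008,0],"rotation":[0,0,0]},{"jaw":0.02,"slide":[0,0.0008,0],"rotation":[0,0,0]},{"jaw":0.02,"slide":[0,0,0],"rotation":[0,0,0]},{"jaw":0.02,"slide":[0,0,0],"rotation":[0,0,0]},{"jaw":0.02,"slide":[0,0,0],"rotation":[0,0,0]}]';  python3 -c "
from h import *
prof()"
```

```text
t: 20.4
tool_pos: [0.5391, -0.3163, 0.0034]
tcp_rot: [2.213, -2.225, 0.013]
ft_force: [-0.1, -9.7, 4.0]
opening: 0.0386
gripper_force: 60.7
t: 21.2
tool_pos: [0.5392, -0.312, 0.0034]
tcp_rot: [2.213, -2.225, 0.012]
ft_force: [-0.2, -9.5, 3.2]
opening: 0.0386
gripper_force: 60.7
[170, 168, 158, 148, 160, 156, 138, 129, 128, 126, 132, 153, 166, 167, 168, 170, 170, 170, 170, 169, 169]
```

```bash
cat >> h.py <<'E'
def ballfit(k=4):
    from scipy.optimize import least_squares
    v=0
    for _ in range(k):
        im=cv2.cvtColor(grab('top')['image'],cv2.COLOR_BGR2GRAY).astype(float); v=v+im[168:172,250:276].mean(0)/k
    x=np.arange(250,276); g=lambda m,s:np.exp(-(x-m)**2/2/s**2)
    def res(p): # level mid, ball, mark amp, ball amp, bg, sigmas
        return p[4]-p[2]*(g(p[0]-p[7]/2,p[5])+g(p[0]+p[7]/2,p[5]))-p[3]*g(p[1],p[6])-v
    r=least_squares(res,[260.5,261,25,40,169,.8,1.7,7.3],bounds=([255,255,5,10,150,.5,1.2,7.0],[266,270,50,80,190,1.2,2.6,7.6]))
    p=r.x; print(v[4:].round().astype(int).tolist()); print(p.round(2),'rms',np.sqrt(2*r.cost/26).round(2),'ball mm right of mid',((p[1]-p[0])*20/p[7]).round(2))
E
python3 -m jog '[{"jaw":0.02,"slide":[0,0.0008,0],"rotation":[0,0,0]},{"jaw":0.02,"slide":[0,0.0008,0],"rotation":[0,0,0]},{"jaw":0.02,"slide":[0,0.0008,0],"rotation":[0,0,0]},{"jaw":0.02,"slide":[0,0.0008,0],"rotation":[0,0,0]},{"jaw":0.02,"slide":[0,0.0008,0],"rotation":[0,0,0]}]'; python3 -m jog '[{"jaw":0.02,"slide":[0,0,0],"rotation":[0,0,0]},{"jaw":0.02,"slide":[0,0,0],"rotation":[0,0,0]},{"jaw":0.02,"slide":[0,0,0],"rotation":[0,0,0]},{"jaw":0.02,"slide":[0,0,0],"rotation":[0,0,0]},{"jaw":0.02,"slide":[0,0,0],"rotation":[0,0,0]},{"jaw":0.02,"slide":[0,0,0],"rotation":[0,0,0]},{"jaw":0.02,"slide":[0,0,0],"rotation":[0,0,0]},{"jaw":0.02,"slide":[0,0,0],"rotation":[0,0,0]}]';  python3 -c "
from h import *
ballfit()"
```

```text
t: 21.75
tool_pos: [0.5392, -0.3082, 0.0034]
tcp_rot: [2.213, -2.225, 0.013]
ft_force: [-1.1, -9.7, 3.0]
opening: 0.0388
gripper_force: 60.7
t: 22.55
tool_pos: [0.5392, -0.308, 0.0034]
tcp_rot: [2.213, -2.225, 0.012]
ft_force: [0.5, -8.6, 3.3]
opening: 0.0387
gripper_force: 60.7
[170, 168, 158, 146, 152, 140, 130, 130, 130, 128, 137, 161, 167, 168, 168, 169, 169, 169, 169, 169, 170, 175]
[260.1  261.04  20.01  43.16 170.23   0.5    2.32   7.  ] rms 1.56 ball mm right of mid 2.68
```

```bash
sed -i 's/\[255,255,5,10,150,.5,1.2,7.0\],\[266,270,50,80,190,1.2,2.6,7.6\]/[255,255,15,10,150,.65,1.2,7.2],[266,270,50,80,190,.85,2.6,7.32]/' h.py
python3 -m jog '[{"jaw":0.02,"slide":[0,0.0008,0],"rotation":[0,0,0]},{"jaw":0.02,"slide":[0,0.0008,0],"rotation":[0,0,0]},{"jaw":0.02,"slide":[0,0.0008,0],"rotation":[0,0,0]},{"jaw":0.02,"slide":[0,0.0008,0],"rotation":[0,0,0]},{"jaw":0.02,"slide":[0,0.0008,0],"rotation":[0,0,0]}]'; python3 -m jog '[{"jaw":0.02,"slide":[0,0,0],"rotation":[0,0,0]},{"jaw":0.02,"slide":[0,0,0],"rotation":[0,0,0]},{"jaw":0.02,"slide":[0,0,0],"rotation":[0,0,0]},{"jaw":0.02,"slide":[0,0,0],"rotation":[0,0,0]},{"jaw":0.02,"slide":[0,0,0],"rotation":[0,0,0]},{"jaw":0.02,"slide":[0,0,0],"rotation":[0,0,0]},{"jaw":0.02,"slide":[0,0,0],"rotation":[0,0,0]},{"jaw":0.02,"slide":[0,0,0],"rotation":[0,0,0]}]';  python3 -c "
from h import *
ballfit()"
```

```text
t: 23.25
tool_pos: [0.5392, -0.3042, 0.0034]
tcp_rot: [2.213, -2.225, 0.012]
ft_force: [-0.2, -9.0, 3.3]
opening: 0.0389
gripper_force: 60.7
t: 24.05
tool_pos: [0.5392, -0.304, 0.0034]
tcp_rot: [2.213, -2.225, 0.012]
ft_force: [-1.4, -9.0, 3.2]
opening: 0.0387
gripper_force: 60.7
[169, 164, 150, 141, 140, 134, 132, 133, 134, 134, 142, 162, 167, 169, 169, 169, 170, 170, 170, 168, 169, 178]
[260.03 260.37  15.15  40.64 170.59   0.8    2.54   7.2 ] rms 1.91 ball mm right of mid 0.95
```

```bash
python3 -m jog '[{"jaw":0.02,"slide":[0,0.0005,0],"rotation":[0,0,0]},{"jaw":0.02,"slide":[0,0.0005,0],"rotation":[0,0,0]},{"jaw":0.02,"slide":[0,0.0005,0],"rotation":[0,0,0]},{"jaw":0.02,"slide":[0,0.0005,0],"rotation":[0,0,0]},{"jaw":0.02,"slide":[0,0,0],"rotation":[0,0,0]}]'; python3 -m jog '[{"jaw":0.05,"slide":[0,0,0],"rotation":[0,0,0]},{"jaw":0.06,"slide":[0,0,0],"rotation":[0,0,0]},{"jaw":0.06,"slide":[0,0,0],"rotation":[0,0,0]},{"jaw":0.06,"slide":[0,0,0],"rotation":[0,0,0]},{"jaw":0.06,"slide":[0,0,0.002],"rotation":[0,0,0]},{"jaw":0.06,"slide":[0,0,0.003],"rotation":[0,0,0]},{"jaw":0.06,"slide":[0,0,0.01],"rotation":[0,0,0]},{"jaw":0.06,"slide":[0,0,0.02],"rotation":[0,0,0]}]';  python3 -c "
from h import *
ballfit(5)"
```

```text
t: 24.75
tool_pos: [0.5392, -0.302, 0.0034]
tcp_rot: [2.213, -2.225, 0.012]
ft_force: [-1.0, -8.9, 4.4]
opening: 0.0388
gripper_force: 60.7
t: 25.55
tool_pos: [0.537, -0.2982, 0.0371]
tcp_rot: [2.217, -2.225, -0.002]
ft_force: [-0.8, -1.0, -0.2]
opening: 0.0597
gripper_force: 0.0
[169, 162, 145, 136, 132, 130, 132, 134, 138, 143, 149, 164, 168, 169, 169, 170, 170, 170, 170, 169, 169, 178]
[260.05 259.7   15.    41.96 170.65   0.85   2.44   7.2 ] rms 2.07 ball mm right of mid -0.98
```

```bash
python3 -m jog '[{"jaw":0.06,"slide":[0,0,0.03],"rotation":[0,0,0]},{"jaw":0.06,"slide":[0,0,0.04],"rotation":[0,0,0]},{"jaw":0.06,"slide":[0,0,0.04],"rotation":[0,0,0]},{"jaw":0.06,"slide":[0,0,0.04],"rotation":[0,0,0]},{"jaw":0.06,"slide":[0,0,0.04],"rotation":[0,0,0]},{"jaw":0.06,"slide":[0,0,0.04],"rotation":[0,0,0]},{"jaw":0.06,"slide":[0,0,0.04],"rotation":[0,0,0]},{"jaw":0.06,"slide":[0,0,0.04],"rotation":[0,0,0]}]'; python3 -m jog '[{"jaw":0.06,"slide":[-0.008,0.043,0],"rotation":[0,0,0]},{"jaw":0.06,"slide":[-0.008,0.043,0],"rotation":[0,0,0]},{"jaw":0.06,"slide":[-0.008,0.043,0],"rotation":[0,0,0]},{"jaw":0.06,"slide":[-0.008,0.043,0],"rotation":[0,0,0]},{"jaw":0.06,"slide":[-0.008,0.043,0],"rotation":[0,0,0]},{"jaw":0.06,"slide":[-0.008,0.043,0],"rotation":[0,0,0]},{"jaw":0.06,"slide":[-0.008,0.043,0],"rotation":[0,0,0]},{"jaw":0.06,"slide":[-0.006,0.041,0],"rotation":[0,0,0]}]';  python3 -m jog '[{"jaw":0.06,"slide":[0,0,-0.03],"rotation":[0,0,0]},{"jaw":0.06,"slide":[0,0,-0.03],"rotation":[0,0,0]},{"jaw":0.06,"slide":[0,0,-0.03],"rotation":[0,0,0]},{"jaw":0.06,"slide":[0,0,0],"rotation":[0,0,0]}]';python3 -c "
from h import *
f=grab('wrist','w6.png'); print(env.sense()['tool_pos'],f['eye']);u=proj(f,[.475,-.03,.165])[0];print(u)
x,y=max(0,int(u[0]-60)),max(0,int(u[1]-45));print(x,y);cv2.imwrite('pics/w6c.png',cv2.resize(f['image'][y:y+90,x:x+120],None,fx=6,fy=6,interpolation=cv2.INTER_CUBIC))"
```

```text
t: 26.6
tool_pos: [0.5377, -0.2986, 0.3482]
tcp_rot: [2.217, -2.225, 0.001]
ft_force: [0.4, -0.7, 0.7]
opening: 0.0603
gripper_force: 0.0
t: 27.4
tool_pos: [0.475, 0.0448, 0.3468]
tcp_rot: [2.216, -2.225, 0.001]
ft_force: [0.3, 0.0, 0.4]
opening: 0.06
gripper_force: 0.0
t: 27.8
tool_pos: [0.4724, 0.043, 0.253]
tcp_rot: [2.212, -2.22, -0.007]
ft_force: [-0.3, -0.7, 0.9]
opening: 0.0597
gripper_force: 0.0
[0.47405912 0.04304612 0.25544134] [ 0.47431083 -0.03221506  0.39692537]
[252.31351003 103.82552452]
192 58
```

View pics/w6c.png

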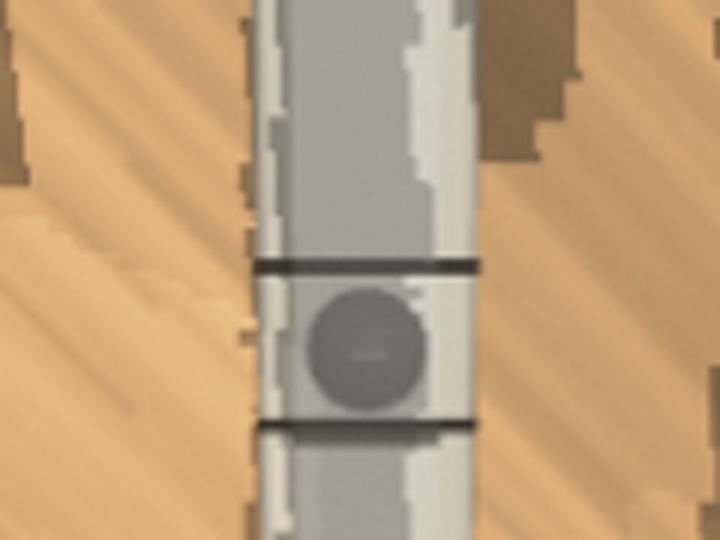

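The close-up shows the marks at rows 267 and 425 (middle 346) and the ball centre at about row 349. That puts the ball about 0.4 mm off centre, inside the 1.3 mm limit, with the gripper open and clear.

```bash
python3 -c "
from h import *
print(env.close_job())"
```

```text
the job is handed in; nothing more can be done
None
```

The job is handed in, with no verdict shown: the wedge is in under the low right corner and released, and the ball rests about 0.4 mm from centre (limit 1.3 mm) with the gripper clear.

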